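# Hang the hook-on parts caddy in the notch of the tub rail

## Task

Pick up the steel parts caddy by its orange grip and hook its bent lip over the white nylon rail on the blue tub's rim, pan inside the tub. With light pressure feel along the rail until the lip's bridge drops fully down into the rail's notch, then let go and leave the caddy hanging there, level. Be gentle with the tub and rail (never press hard, 30 N is too much) and leave the other things on the bench alone.

Things in the scene. Friction and masses are not known exactly. Their poses are not given: they have to be found in the camera images.
- tub: Open blue metal tub fixed to the bench, 160 mm along its x, 280 mm along its y, walls 4 mm thick, 100 mm high, floor 5 mm. Origin: centre of its underside; z up. Astride its -x wall stands a white nylon rail, 8 mm thick, 200 mm long, from 88 to 118 mm above the bench. At the rail's middle is one square notch, open at the top, 29 mm long, 12 mm deep. Tub and rail do not move or give.
- rim_mid (a point): Point over the middle of the tub's -x wall, on the wall's centre plane (78 mm to -x of the tub's origin), 118 mm above the bench, level with the rail's top. Axes as the tub's: +x into the tub, y along the rail, z up. The rail was pushed on by hand: its notch can be up to 30 mm either way along y from here, and its place is not measured.
- caddy_grip (a point): Centre of the orange grip of the loose steel caddy (about 170 g), an upright block 22 (caddy x) by 16 (y) by 46 mm high; 99 mm above the caddy's underside. Grasp from above, fingers closing along caddy y. Axes: +x from lip to pan, z up. The pan, 50 (x) by 60 (y) by 30 mm high, is centred 12 mm to +x; a back plate 44 mm wide rises from its -x side to the bridge. It starts upright.
- caddy_tongue (a point): Middle of the underside of the caddy's bridge, the part of the bent lip that lies on the rail: 27 mm below, 19 mm to -x of caddy_grip; same axes. Bridge 24 mm wide (y), 4 thick. The slot under it, between back plate (+x) and lip (-x), is 12 mm wide, centred here; the lip hangs 18 mm down. Hung right, caddy x is along tub x and this point is 118 mm up on the rail's top, 106 in the notch.
- dispenser: Black plastic push dispenser of washers, round, 60 mm across, 106 mm high, loose; origin at its underside. Leave alone.
- wrench: Chrome adjustable wrench lying flat, about 210 mm long, 12 mm high, loose. Leave alone.
- stopper: Red silicone bottle stopper, 36 mm across, 34 mm high, loose; origin at its underside. Leave alone.
- catch: White nylon cabinet catch, 22 x 46 x 24 mm, loose. Leave alone.
- pull: Aluminium drawer pull, 148 mm long along its y, 36 mm high, loose. Leave alone.
Mind the look-alikes: they are no part of the job. Of the things that look like the part that bears caddy_grip, take the one that is nearest to the robot's base at the start.

How it is judged (in metres and radians):
On the way, in this order (a step that is already met when the one before it is completed fails the run):
1. the caddy is lifted off the bench until its bridge is higher than the rail (height (world z) of caddy_tongue above 0.12 m), for 0.1 s.
2. the bridge is down in the notch, lip outside and pan inside the tub (z of caddy_tongue in the frame of rim_mid between -0.016 and -0.0085 m and x of caddy_tongue in the frame of rim_mid between -0.006 and 0.006 m and y of caddy_tongue in the frame of rim_mid between -0.04 and 0.04 m and angle between caddy_tongue's own z axis and vertical below 0.2 rad and angle between the x axis of caddy_tongue and the x axis of rim_mid, either way round below 0.25 rad and x of caddy_grip in the frame of rim_mid above 0 m), for 0.2 s.
At the end, for the whole second after the job is handed in: The caddy hangs at rest, released, with its bridge in the rail's notch: the middle of the bridge's underside 8.5 to 16 mm below the rail's top, within 6 mm of the rail's centre line and 40 mm of the wall's middle, pan on the tub's inside, leaning less than 0.2 rad (all of step 2 and contact force between caddy and the fingers below 0.05 N and linear speed of caddy below 0.02 m/s); the robot touches nothing.
It fails at once if the caddy is pressed on the tub or rail with more than 30 N (contact force between caddy and tub above 30 N or contact force between caddy and rail above 30 N).
It fails at once if the robot pushes on the tub or rail with more than 30 N (contact force between any of the arm, the fingers and tub above 30 N or contact force between any of the arm, the fingers and rail above 30 N).
It fails at once if another thing on the bench is moved by more than 20 mm (distance of any of dispenser, wrench, stopper, catch, pull from where it was at the start of the episode above 0.02 m).
It also fails if it takes over 67 s, if anything falls off the work surface, if the arm or the gripper's body presses on something with over 40 N, if the wrist force passes 120 N, or if a joint passes its speed limit or range.

## Robot

A 6-joint arm with a two-finger parallel gripper is mounted at the origin on the work surface. World frame = base frame: x ahead of the robot, y to its left, z up, the work surface at z = 0. Lengths are in m, angles in degrees, forces in N, time in s.
With the tool pointing down it reaches from about 0.25 to 0.725 m from the base axis. Payload 9.7 kg.
Tool frame: the origin (TCP) lies midway between the tips of the shut fingers; the grasp point (between the pads) lies 19 mm behind it; z points along the fingers, x is the direction in which the jaws open and shut, and the axes are right-handed (so a half turn about z gives the same grasp; the last joint's range is limited). The gripper opens to 85 mm and grips with 20 to 120 N. Pads are 22 mm wide; open, the fingers measure 114 mm over their backs; the gripper's body (76 mm by 85 mm) begins 54 mm behind the grasp point. The pads swing forward as they close: fully open they stand 13 mm farther back than shut.
Start: joints at [70.646, 4.979, 10.078, 95.1, 0, 90], TCP at [0.182, 0.519, 0.231] pointing down, gripper open.
Joint ranges: [-179.16, 179.16], [-48.56, 103.87], [-65.8, 70.77], [-126.05, 130.52], [-82.76, 87.17], [-180, 180]. Speed limits (degrees/s): [127.2, 127.2, 147.25, 180, 180, 180].

## Interface

Orientations are given as [roll, pitch, yaw] about the fixed x, y, z axes, in that order (R = Rz(yaw) Ry(pitch) Rx(roll)).
In Python, from workcell import bot, optics gives the robot as it stands.
- The arm moves only by the shell command python3 -m creep 'ROWS' [FORCE]. ROWS is JSON, a list of rows, each a list of 7 numbers: the shift along the tool's x, y, z in m, then the turn, a rotation vector about the tool's x, y, z in rad, then the opening, from 0 (shut) to 1 (fully open). A call has 1 to 8 rows; each row is the pose to reach, as a shift and turn from the pose commanded when the call began, along the tool's axes at that moment; what a row does not reach only later rows make up. A row lasts 1/10 s, in which the tool goes at most 50 mm and 8.59 degrees, less where a joint would pass 70% of its speed; a pose out of reach is approached as far as the arm can. A call with a gripper value outside its range is refused whole. The fingers move at their own pace and stop on an object; FORCE is the grip in N (left out, the last holds). Time passes only in rows, so rows that repeat a pose let the fingers close. It gives the time, the measured TCP pose, the force and the opening at its end, in the units of the state.
- bot.get_obs(): the state, without advancing time (a new reading comes with each control period).
- optics.camera(name): name is "scene" or "top" or "wrist"; returns the picture (480x640x3 uint8, red, green, blue); there is no depth.
- optics.camera_params(name): a dict with "camera_matrix" (3x3 intrinsics, pixels), "R" (3x3) and "t" (3): a world point X has camera coordinates R X + t; the wrist camera has in their place "mount" (4x4, takes a point from camera to tool coordinates, whose origin is the TCP and whose axes are the tool frame's). Camera axes: x right, y down, z forward; pixel columns grow to the right and rows downward; lengths in m; the calibration is good to about 2 mm. A picture is of the moment at which its call begins: read the wrist's pose just before it. camera_params takes no time and is no camera call.
- bot.job_done(): hands the job in, once; it reports no verdict.
The state is a dict: "time": time; "q": joint angles; "qd": joint speeds; "joint_efforts": joint torques, N m; "ee_pos": TCP position; "tcp_rot": TCP orientation; "wrist_force": force on the tool from outside, world axes, zero at the start; "torque": the same for the moment, N m; "opening": finger opening in m.
Only numpy, scipy, OpenCV 4.12 (cv2) and the standard library are available. Lean on these libraries where they do the work, as an engineer would, in place of code of your own. Each camera call takes 0.05 s, during which the arm holds its last target.

## Working session

There is one attempt and no reset: what is moved stays moved. The work goes in short steps, Python scripts to look and compute and a shell command to move; the robot and the scene stay as the last step left them, time stands still between calls to the robot, and variables do not carry over. Pictures are saved under pics/ and viewed, and the job is handed in when it is done.

```bash
ls; mkdir -p pics
python3 - <<'E'
from workcell import bot, optics
import cv2
print(bot.get_obs())
for n in ("scene","top","wrist"):
    p=optics.camera_params(n); print(n,{k:v.tolist() if hasattr(v,'tolist') else v for k,v in p.items()})
    cv2.imwrite(f"pics/{n}0.png",optics.camera(n)[:,:,::-1])
E
```

```text
pics
{'time': 0.0, 'q': array([ 7.06473162e+01,  5.01082469e+00,  1.00331563e+01,  9.50997028e+01,
       -7.19959931e-04,  8.99989855e+01]), 'qd': array([-0.0315378 , -0.05609931,  0.0909611 ,  0.06033293, -0.01641869,
       -0.02535133]), 'joint_efforts': array([-5.17463450e-04, -5.20390999e+01,  4.64802575e+01,  1.65485730e-02,
       -4.02675278e-05,  7.07916158e-06]), 'ee_pos': array([0.18218442, 0.51869674, 0.23057409]), 'tcp_rot': array([1.79999281e+02, 7.73712368e-02, 7.06483308e+01]), 'wrist_force': array([0.34109725, 0.49549517, 1.02902082]), 'torque': array([-0.05053357,  0.0101616 ,  0.02638885]), 'opening': 0.08568804714671462}
scene {'camera_matrix': [[547.587502158466, 0.0, 320.1836470178904], [0.0, 547.587502158466, 231.78821769861565], [0.0, 0.0, 1.0]], 'R': [[0.8203761783960497, 0.5716015982392929, -0.015954272486674616], [0.47510249927050174, -0.6968740213013641, -0.5372561899338052], [-0.3182146148548428, 0.43317226518505547, -0.8432681943292014]], 't': [-0.39502345088693686, -0.30366413833319356, 1.3808976213438444]}
top {'camera_matrix': [[523.4594036548372, 0.0, 319.3257577384996], [0.0, 523.4594036548372, 231.63437153687534], [0.0, 0.0, 1.0]], 'R': [[0.02774219402755462, -0.9995638293177411, -0.010125304449305669], [-0.9941051197158782, -0.0265257981265747, -0.10512560576961011], [0.10481117128062628, 0.012982031944261445, -0.994407404045938]], 't': [-0.12423977272186465, 0.5946340803263787, 1.0867672233334402]}
wrist {'camera_matrix': [[391.2393099307824, 0.0, 318.69515047980605], [0.0, 391.2393099307824, 243.34402662998497], [0.0, 0.0, 1.0]], 'mount': [[0.9999997235155839, 0.000742716369364848, -3.662171347761663e-05, -0.0004641383806951449], [-0.0006965605601390931, 0.9528215533672988, 0.3035302328304595, -0.0782633314720369], [0.0002603308304429713, -0.30353012339983915, 0.9528218072739185, -0.14318523205059389], [0.0, 0.0, 0.0, 1.0]]}
```

View pics/scene0.png

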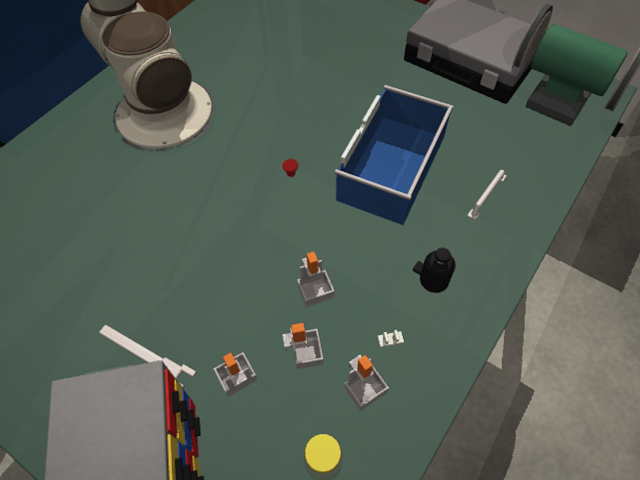

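View pics/top0.png

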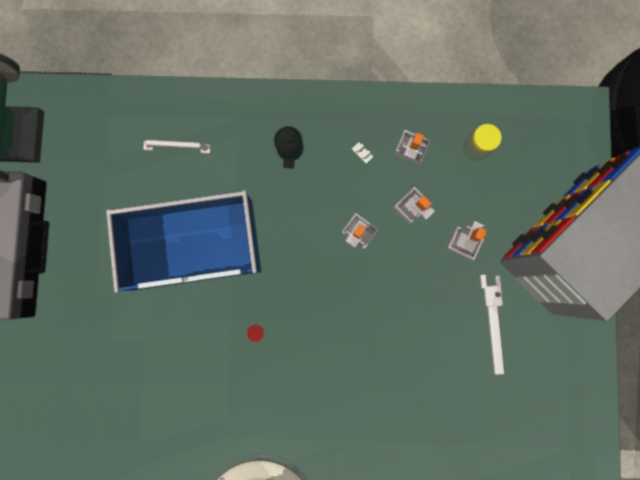

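View pics/wrist0.png

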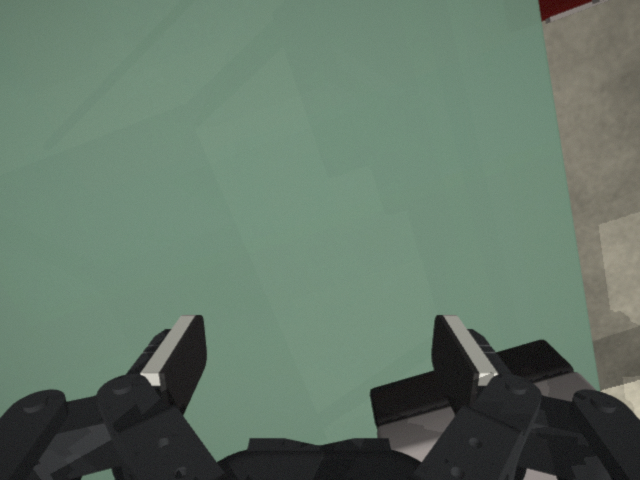

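The pictures show four orange-gripped caddies, one of which I need. In the top view their grips are near (418,141), (424,203), (479,234) and (358,231). In the scene view they are near (365,366), (298,332), (231,364) and (312,262). Next I'll measure each one's distance to the base.

```bash
cat > h.py <<'E'
import numpy as np, cv2
from workcell import bot, optics
from scipy.spatial.transform import Rotation as Ro
def cam(n,obs=None):
    p=optics.camera_params(n);K=np.array(p["camera_matrix"])
    if n!="wrist":
        R=np.array(p["R"]);t=np.array(p["t"])
    else:
        o=obs; T=np.eye(4);T[:3,:3]=Ro.from_euler('xyz',o["tcp_rot"],degrees=True).as_matrix();T[:3,3]=o["ee_pos"]
        M=np.linalg.inv(T@np.array(p["mount"]));R=M[:3,:3];t=M[:3,3]
    return K,R,t
def plane(c,uv,z):
    K,R,t=c;o=-R.T@t;d=R.T@np.linalg.inv(K)@np.array([uv[0],uv[1],1.])
    return o+d*(z-o[2])/d[2]
def tri(c1,u1,c2,u2):
    A=[];b=[]
    for (K,R,t),u in((c1,u1),(c2,u2)):
        o=-R.T@t;d=R.T@np.linalg.inv(K)@np.array([u[0],u[1],1.]);d/=np.linalg.norm(d)
        P=np.eye(3)-np.outer(d,d);A.append(P);b.append(P@o)
    return np.linalg.lstsq(np.vstack(A),np.hstack(b),rcond=None)[0]
def proj(c,X):
    K,R,t=c;x=K@(R@np.asarray(X,float)+t);return x[:2]/x[2]
def snap(n,name):
    o=bot.get_obs();im=optics.camera(n)[:,:,::-1].copy();cv2.imwrite(f"pics/{name}.png",im);return im,cam(n,o),o
def orange(im):
    h=cv2.cvtColor(im,cv2.COLOR_BGR2HSV);return cv2.inRange(h,(4,150,90),(17,255,255))
E
python3 - <<'E'
from h import *
s=cv2.imread('pics/scene0.png');t=cv2.imread('pics/top0.png')
B={}
for n,im in(("scene",s),("top",t)):
    k,l,st,ce=cv2.connectedComponentsWithStats(orange(im))
    B[n]=[ce[i] for i in range(1,k) if st[i,4]>40]; print(n,[(c.round(1).tolist()) for c in B[n]])
cs,ct=cam("scene"),cam("top")
for u in B["top"]:
    X=plane(ct,u,.11)
    v=min(B["scene"],key=lambda v:np.linalg.norm(v-proj(cs,X)))
    Y=tri(ct,u,cs,v);print(u.round(),v.round(),Y.round(4),'dist',np.hypot(*Y[:2]).round(3))
crop=cv2.resize(t[110:270,330:510],None,fx=4,fy=3.7,interpolation=cv2.INTER_CUBIC);cv2.imwrite('pics/c1.png',crop)
crop=cv2.resize(s[240:410,200:400],None,fx=4,fy=3.5,interpolation=cv2.INTER_CUBIC);cv2.imwrite('pics/c2.png',crop)
E
```

```text
scene [[312.0, 262.1], [298.1, 331.9], [230.8, 363.5], [364.4, 366.1]]
top [[416.7, 140.5], [423.2, 202.8], [358.9, 230.9], [478.2, 234.2]]
[417. 141.] [364. 366.] [ 0.783  -0.3016  0.0992] dist 0.839
[423. 203.] [298. 332.] [ 0.6552 -0.3154  0.0991] dist 0.727
[359. 231.] [312. 262.] [ 0.5948 -0.1877  0.0981] dist 0.624
[478. 234.] [231. 363.] [ 0.5947 -0.4254  0.0985] dist 0.731
```

View pics/c1.png

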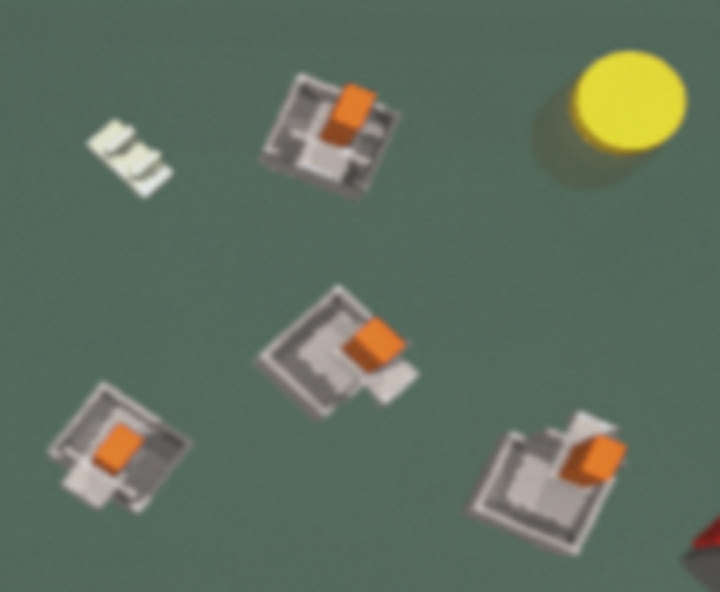

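View pics/c2.png

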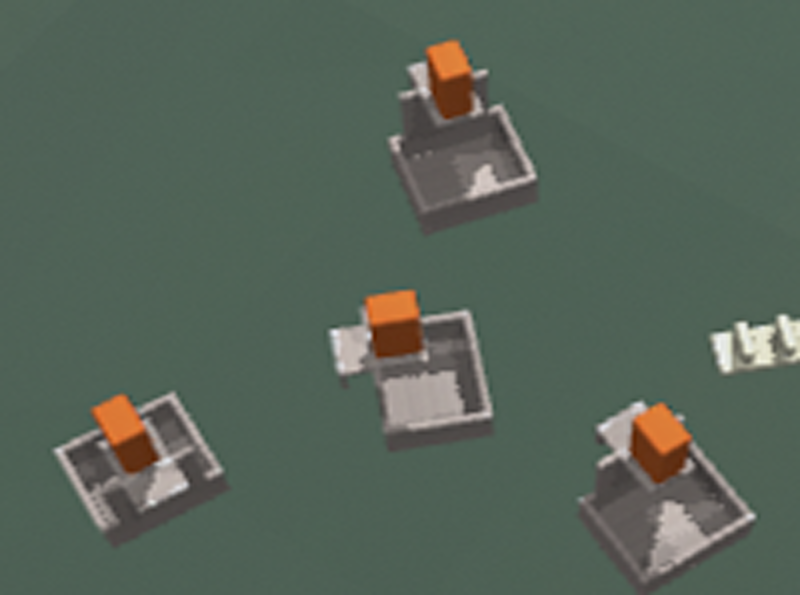

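Four things could be taken for the caddy. Their grips in the top view, with distance to the base, are:

| Top-view pixel | Distance to base |
|---|---|
| (359,231) | 0.624 m |
| (423,203) | 0.727 m |
| (478,234) | 0.731 m |
| (417,141) | 0.839 m |

I'm taking the nearest, (359,231), which is (312,262) in the scene view. The crop shows its lip towards the lower left and its pan towards the upper right. Next I'll measure the rail, the tub and the caddy's yaw.

Run:
```python
from h import *
s=cv2.imread('pics/scene0.png');t=cv2.imread('pics/top0.png')
cs,ct=cam("scene"),cam("top")
h=cv2.cvtColor(t,cv2.COLOR_BGR2HSV)
m=cv2.inRange(h,(0,0,175),(179,60,255));m[:265]=0;m[295:]=0;m[:,:130]=0;m[:,247:]=0
k,l,st,ce=cv2.connectedComponentsWithStats(m)
pts=[]
for i in range(1,k):
    if st[i,4]>30: print(st[i],ce[i].round(1))
ys,xs=np.nonzero(m)
W=np.array([plane(ct,(a,b),.118)[:2] for a,b in zip(xs,ys)])
(p)=cv2.fitLine(W.astype(np.float32),cv2.DIST_HUBER,0,.01,.01).ravel();print('rail line',p,np.degrees(np.arctan2(p[1],p[0])))
d=p[:2];a=(W-p[2:])@d;print('ends',p[2:]+d*a.min(),p[2:]+d*a.max(),a.max()-a.min())
cv2.imwrite('pics/t1.png',cv2.resize(t[185:300,100:265],None,fx=4.8,fy=4.8,interpolation=cv2.INTER_CUBIC))
cv2.imwrite('pics/s1.png',cv2.resize(s[80:225,325:460],None,fx=4,fy=4,interpolation=cv2.INTER_CUBIC))
# others
for nm,u in dict(disp=(289,150),stop=(255,333),catch=(362,153)).items(): print(nm,plane(ct,u,.03))
# grip top faces / pan outline of nearest
m=cv2.inRange(cv2.cvtColor(t,cv2.COLOR_BGR2HSV),(0,0,0),(179,70,255));
```

```text
[186 270  54  11 214] [213.1 275. ]
[138 278  44  10 181] [159.4 282.5]
rail line [ 0.16694069 -0.9859669   0.48926294  0.14728315] -80.39001
ends [0.47319916 0.24215728] [0.50652635 0.04532385] 0.19963491522874793
disp [ 0.77444572 -0.0371686   0.03      ]
stop [0.38072118 0.02084684 0.03      ]
catch [ 0.77176564 -0.1957707   0.03      ]
```

View pics/t1.png

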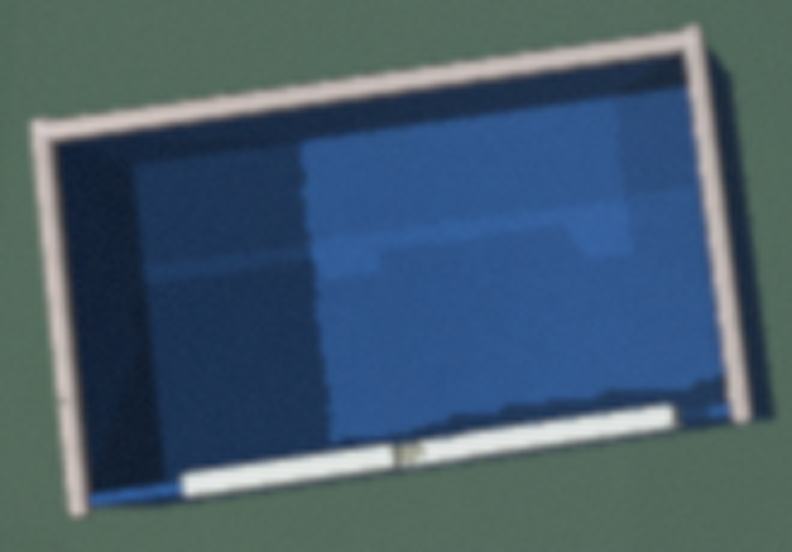

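View pics/s1.png

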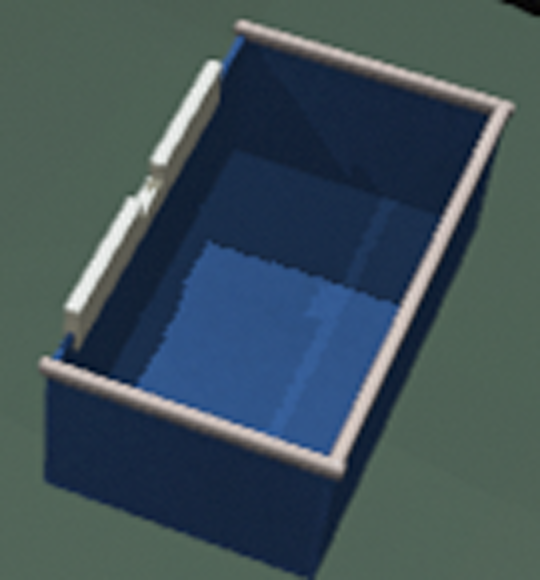

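The rail ends are at (0.473,0.242) and (0.507,0.045), so the tub's yaw is about 9.6° and the rail's middle, with the notch, is near (0.490,0.144). I'll move the wrist camera over the notch for a closer look on the way to the caddy.

```bash
python3 -m creep '[[-0.02,0.03,0,0,0,-0.05,1],[-0.045,0.075,0,0,0,-0.1,1],[-0.07,0.115,0,0,0,-0.15,1],[-0.095,0.155,0,0,0,-0.2,1],[-0.12,0.195,0,0,0,-0.25,1],[-0.145,0.24,0,0,0,-0.3,1],[-0.17,0.28,0,0,0,-0.35,1],[-0.195,0.32,0,0,0,-0.4,1]]'
python3 - <<'E'
from h import *
o=bot.get_obs();R=Ro.from_euler('xyz',o["tcp_rot"],degrees=True).as_matrix()
print(o['q'],R.T@(np.array([.4899,.1437,.231])-o['ee_pos']),99.6-o['tcp_rot'][2])
E
```

```text
time: 0.95
ee_pos: [0.4204, 0.227, 0.2312]
tcp_rot: [180.0, -0.0, 93.7]
wrist_force: [0.5, 0.8, 0.4]
opening: 0.0855
[ 2.83672967e+01 -4.88766283e+00  1.98567819e-01  9.50797887e+01
 -1.72414502e-03  2.46898215e+01] [-0.08759485  0.06397346  0.00023003] 5.922524830955666
```

```bash
python3 -m creep '[[-0.035,0.025,0,0,0,-0.05,1],[-0.07,0.05,0,0,0,-0.1,1],[-0.087,0.064,0,0,0,-0.103,1],[-0.087,0.064,0,0,0,-0.103,1],[-0.087,0.064,0,0,0,-0.103,1]]'
python3 - <<'E'
from h import *
im,c,o=snap("wrist","w1");print(o['ee_pos'],o['tcp_rot'])
E
```

```text
time: 1.45
ee_pos: [0.4887, 0.1458, 0.2309]
tcp_rot: [-179.9, -0.0, 99.4]
wrist_force: [-0.0, 1.0, -0.9]
opening: 0.0854
[0.48872408 0.14583299 0.23092692] [-1.79947814e+02 -5.94749297e-03  9.93874057e+01]
```

View pics/w1.png

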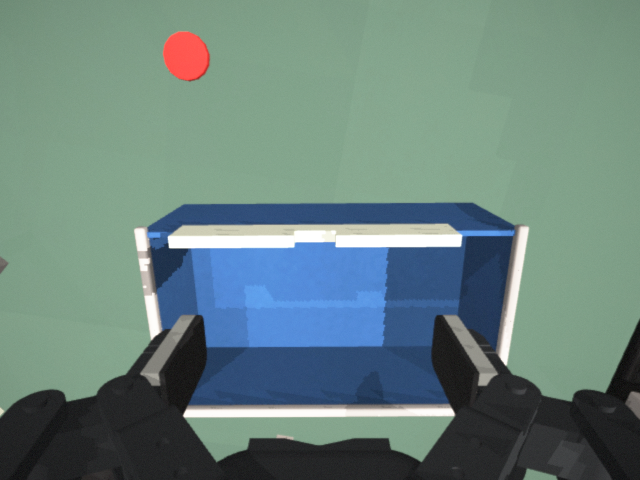

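Run:
```python
import cv2
im=cv2.imread('pics/w1.png');cv2.imwrite('pics/w1c.png',cv2.resize(im[200:270,150:350],None,fx=4,fy=8,interpolation=cv2.INTER_NEAREST))
cv2.imwrite('pics/w1d.png',cv2.resize(im[200:270,330:530],None,fx=4,fy=8,interpolation=cv2.INTER_NEAREST))
```

```text
(no output)
```

View pics/w1c.png

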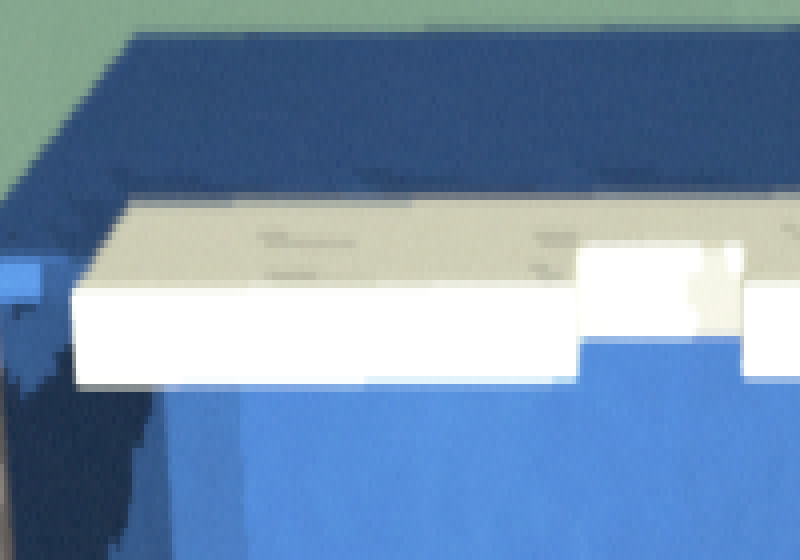

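View pics/w1d.png

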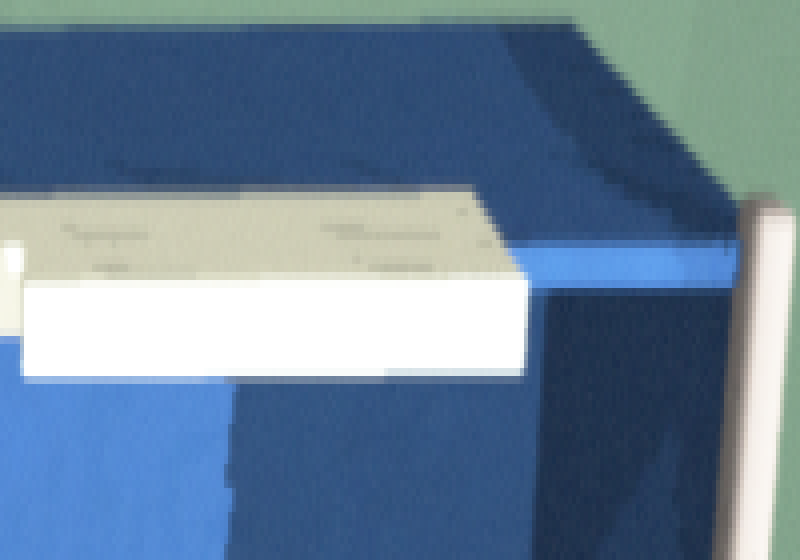

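The rail's top face spans columns 168–462 at rows 235–248. The notch runs from column 294.5 to 335.6, which is the rail's middle.

Run:
```python
from h import *
o=dict(ee_pos=[0.48872408,0.14583299,0.23092692],tcp_rot=[-1.79947814e+02,-5.94749297e-03,9.93874057e+01])
c=cam("wrist",o)
P={k:plane(c,u,.118)[:2] for k,u in dict(tl=(168,235.9),bl=(168.8,248),tr=(462.5,234.7),br=(461.3,247)).items()}
for k in P:print(k,P[k].round(4))
L=(P['tl']+P['bl'])/2;Rr=(P['tr']+P['br'])/2;d=Rr-L
print('len',np.linalg.norm(d),'ang',np.degrees(np.arctan2(d[1],d[0])),'mid',(L+Rr)/2,'thick',np.linalg.norm(P['tl']-P['bl']),np.linalg.norm(P['tr']-P['br']))
a=plane(c,(294.5,241.5),.118);b=plane(c,(335.6,241.5),.118);print('notch',a,b,(a+b)/2,np.linalg.norm(a-b))
# delta to caddy view pose
R=Ro.from_euler('xyz',o["tcp_rot"],degrees=True).as_matrix()
print(R.T@(np.array([.5948,-.1877,.231])-o['ee_pos']))
```

```text
tl [0.5033 0.0438]
bl [0.512  0.0448]
tr [0.4696 0.242 ]
br [0.4782 0.2436]
len 0.20132361549780747 ang 99.65116480053277 mid [0.4907819  0.14353695] thick 0.008714227603152996 0.008831746708163347
notch [0.49314421 0.12961352 0.118     ] [0.48852663 0.15742653 0.118     ] [0.49083542 0.14352002 0.118     ] 0.02819371224990381
[-3.46368267e-01  5.02529701e-02 -1.54805525e-04]
```

```bash
python3 -m creep '[[-0.043,0.006,0,0,0,0.1,1],[-0.086,0.012,0,0,0,0.2,1],[-0.13,0.018,0,0,0,0.3,1],[-0.173,0.025,0,0,0,0.4,1],[-0.216,0.031,0,0,0,0.5,1],[-0.26,0.037,0,0,0,0.6,1],[-0.303,0.044,0,0,0,0.72,1],[-0.346,0.05,0,0,0,0.845,1]]'
python3 -m creep '[[0,0,0,0,0,0,1],[0,0,0,0,0,0,1],[0,0,0,0,0,0,1]]'
python3 - <<'E'
from h import *
im,c,o=snap("wrist","w2");print(o['ee_pos'],o['tcp_rot'])
E
```

```text
time: 2.3
ee_pos: [0.5955, -0.1872, 0.2316]
tcp_rot: [180.0, -0.0, 50.9]
wrist_force: [1.2, 0.8, 0.2]
opening: 0.0853
time: 2.6
ee_pos: [0.595, -0.1854, 0.2316]
tcp_rot: [-180.0, -0.0, 51.2]
wrist_force: [0.5, 0.2, 0.8]
opening: 0.0857
[ 0.59502964 -0.18538768  0.23159082] [-1.79997272e+02 -1.51632109e-02  5.11971654e+01]
```

View pics/w2.png

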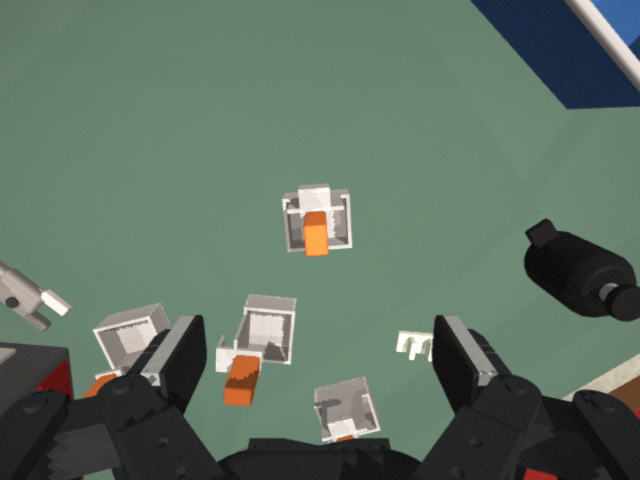

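Run:
```python
import cv2
im=cv2.imread('pics/w2.png');cv2.imwrite('pics/w2c.png',cv2.resize(im[175:265,270:370],None,fx=6.6,fy=6.6,interpolation=cv2.INTER_NEAREST))
```

```text
(no output)
```

View pics/w2c.png

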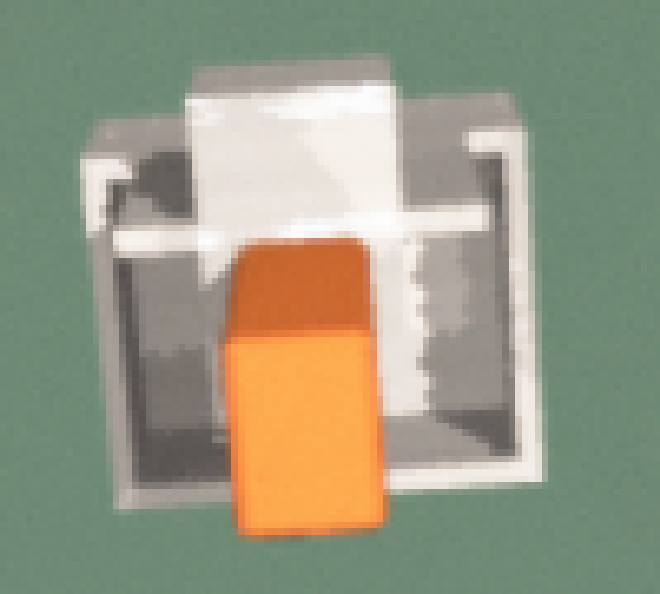

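Run:
```python
from h import *
o=dict(ee_pos=[0.59502964,-0.18538768,0.23159082],tcp_rot=[-1.79997272e+02,-1.51632109e-02,5.11971654e+01])
c=cam("wrist",o)
px=lambda p:(270+p[0]/6.6-.5,175+p[1]/6.6-.5)
def L(n,p,q,z):
    a=plane(c,px(p),z);b=plane(c,px(q),z);d=b-a;print(n,'yaw',np.degrees(np.arctan2(d[1],d[0])).round(2),'len',np.linalg.norm(d).round(4),'mid',((a+b)/2)[:2].round(4))
L('plate',(105,240),(490,213),.076);L('pan near',(82,155),(525,130),.03);L('pan far',(118,508),(545,480),.03)
L('bridge',(185,95),(390,88),.076)
L('grip1',(222,338),(378,330),.122);L('grip2',(238,535),(386,525),.122)
m=orange(cv2.imread('pics/w2.png'))
g=[(222,338),(378,330),(386,525),(239,534)];G=np.mean([plane(c,px(p),.122) for p in g],0);print('grip',G)
```

```text
plate yaw 55.33 len 0.0456 mid [ 0.5839 -0.1814]
pan near yaw 54.5 len 0.0599 mid [ 0.5832 -0.1804]
pan far yaw 55.2 len 0.0603 mid [ 0.6246 -0.2087]
bridge yaw 53.2 len 0.0238 mid [ 0.5708 -0.1722]
grip1 yaw 54.27 len 0.0158 mid [ 0.585  -0.1813]
grip2 yaw 55.33 len 0.0154 mid [ 0.6022 -0.1936]
grip [ 0.59359672 -0.18742793  0.122     ]
```

```bash
python3 -m creep '[[-0.0025,0,0.02,0,0,-0.065,1],[-0.0025,0,0.05,0,0,-0.065,1],[-0.0025,0,0.08,0,0,-0.065,1],[-0.0025,0,0.105,0,0,-0.065,1],[-0.0025,0,0.125,0,0,-0.065,1],[-0.0025,0,0.14,0,0,-0.065,1],[-0.0025,0,0.148,0,0,-0.065,1],[-0.0025,0,0.148,0,0,-0.065,1]]'
python3 - <<'E'
from h import *
im,c,o=snap("wrist","w3");print(o['ee_pos'],o['tcp_rot'],o['wrist_force'])
E
```

```text
time: 3.45
ee_pos: [0.5932, -0.1883, 0.0828]
tcp_rot: [-180.0, 0.0, 54.8]
wrist_force: [-0.6, 0.2, 0.1]
opening: 0.0854
[ 0.5931987  -0.18829253  0.08278414] [-1.79950519e+02  1.60919158e-02  5.48290509e+01] [-0.63601966  0.16644387  0.08718488]
```

View pics/w3.png

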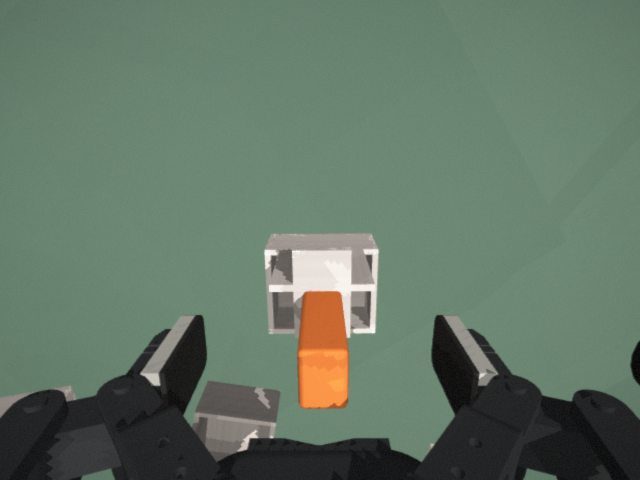

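The caddy is square to the jaws, with the grip at columns 299–349 and the fingers either side at 205 and 433. I'll close now.

```bash
python3 -m creep '[[0.001,0,0,0,0,0,0],[0.001,0,0,0,0,0,0],[0.001,0,0,0,0,0,0],[0.001,0,0,0,0,0,0],[0.001,0,0,0,0,0,0],[0.001,0,0,0,0,0,0],[0.001,0,0,0,0,0,0],[0.001,0,0,0,0,0,0]]' 40
python3 -m creep '[[0,0,0,0,0,0,0],[0,0,0,0,0,0,0],[0,0,0,0,0,0,0],[0,0,0,0,0,0,0]]'
```

```text
time: 4.3
ee_pos: [0.5942, -0.1882, 0.0835]
tcp_rot: [180.0, -0.0, 54.8]
wrist_force: [-0.2, -0.5, 2.2]
opening: 0.0158
time: 4.7
ee_pos: [0.5942, -0.1882, 0.0834]
tcp_rot: [180.0, -0.0, 54.8]
wrist_force: [0.1, -0.2, 3.3]
opening: 0.0158
```

Gripped: the opening is 15.8 mm, which matches the 16 mm grip. Lifting.

```bash
python3 -m creep '[[0,0,-0.01,0,0,0,0],[0,0,-0.03,0,0,0,0],[0,0,-0.06,0,0,0,0],[0,0,-0.09,0,0,0,0],[0,0,-0.12,0,0,0,0],[0,0,-0.145,0,0,0,0],[0,0,-0.155,0,0,0,0],[0,0,-0.155,0,0,0,0]]'
python3 - <<'E'
from h import *
im,c,o=snap("wrist","w4");print(o['ee_pos'],o['tcp_rot'],o['wrist_force'],o['torque'],o['q'])
R=Ro.from_euler('xyz',o["tcp_rot"],degrees=True).as_matrix()
e=np.array([np.cos(np.radians(9.63)),np.sin(np.radians(9.63)),0])
tgt=np.array([.4906,.1435,o['ee_pos'][2]])+.019*e
print(tgt,R.T@(tgt-o['ee_pos']),99.63-o['tcp_rot'][2])
E
```

```text
time: 5.5
ee_pos: [0.5945, -0.1883, 0.2394]
tcp_rot: [179.9, -0.0, 54.8]
wrist_force: [0.0, 0.3, -2.5]
opening: 0.0154
[ 0.59447341 -0.18832     0.23943312] [ 1.79901302e+02 -3.11139389e-02  5.47735614e+01] [ 0.00525687  0.31068591 -2.4705579 ] [-0.00282233  0.01389487 -0.00620499] [-1.75772724e+01  1.56469859e+01  2.32248443e+01  9.74743728e+01
 -2.74577286e-04  1.76491927e+01]
[0.50933226 0.14667841 0.23943312] [ 0.22454287 -0.26278003 -0.00033073] 44.8564385762728
```

View pics/w4.png

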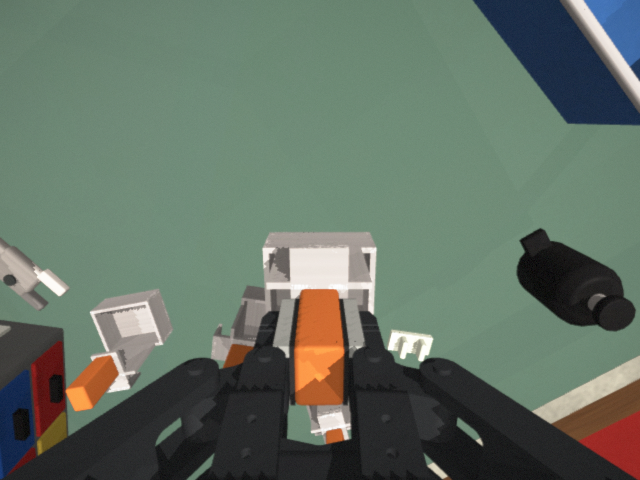

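Run:
```python
import cv2
im=cv2.imread('pics/w4.png');cv2.imwrite('pics/w4c.png',cv2.resize(im[225:325,255:385],None,fx=6,fy=6,interpolation=cv2.INTER_NEAREST))
```

```text
(no output)
```

View pics/w4c.png

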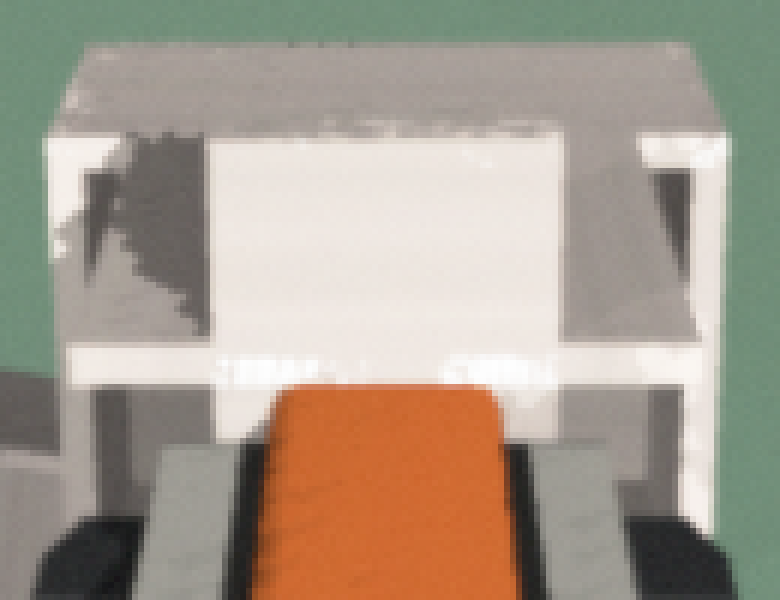

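Run:
```python
from h import *
p=optics.camera_params("wrist");M=np.array(p["mount"]);Mi=np.linalg.inv(M)
c=(np.array(p["camera_matrix"]),Mi[:3,:3],Mi[:3,3])
px=lambda a,b:(255+a/6-.5,225+b/6-.5)
zt=.0074
for n,a,b in [('plateL',68,343),('plateR',700,343),('plate back L',68,385),('plate back R',700,385),('brL',212,345),('brR',560,345),('brL0',210,137),('brR0',562,135)]:
    print(n,(plane(c,px(a,b),zt)*1000).round(1))
for n,a,b in [('panL',45,135),('panR',730,133)]: print(n,(plane(c,px(a,b),.0834-.030)*1000).round(1))
```

```text
plateL [-22.6 -13.3   7.4]
plateR [ 21.3 -13.4   7.4]
plate back L [-22.8 -10.2   7.4]
plate back R [ 21.4 -10.2   7.4]
brL [-12.6 -13.2   7.4]
brR [ 11.6 -13.2   7.4]
brL0 [-12.4 -28.4   7.4]
brR0 [ 11.3 -28.6   7.4]
panL [-30.6 -13.4  53.4]
panR [ 29.8 -13.7  53.4]
```

Held straight and level: in tool axes the tongue is at (-0.5, -19.3, +11.4) mm. Next I'll carry it over the notch, still high.

```bash
python3 -m creep '[[0.02,-0.024,0,0,0,-0.07,0],[0.05,-0.058,0,0,0,-0.17,0],[0.08,-0.094,0,0,0,-0.28,0],[0.11,-0.129,0,0,0,-0.385,0],[0.14,-0.164,0,0,0,-0.49,0],[0.17,-0.199,0,0,0,-0.595,0],[0.2,-0.234,0,0,0,-0.7,0],[0.225,-0.263,0,0,0,-0.783,0]]'
python3 -m creep '[[0,0,0,0,0,0,0],[0,0,0,0,0,0,0],[0,0,0,0,0,0,0],[0,0,0,0,0,0,0]]'
python3 - <<'E'
from h import *
im,c,o=snap("wrist","w5");print(o['ee_pos'],o['tcp_rot'],o['wrist_force'],o['torque'],o['q'])
R=Ro.from_euler('xyz',o["tcp_rot"],degrees=True).as_matrix()
print(R.T@(np.array([.5095,.1472,o['ee_pos'][2]])-o['ee_pos']),99.63-o['tcp_rot'][2])
E
```

```text
time: 6.35
ee_pos: [0.5075, 0.1493, 0.2363]
tcp_rot: [-179.8, 0.0, 99.9]
wrist_force: [-0.0, -0.3, -1.8]
opening: 0.0154
time: 6.75
ee_pos: [0.5091, 0.1463, 0.2377]
tcp_rot: [-179.9, 0.0, 99.5]
wrist_force: [-0.2, 0.2, -1.8]
opening: 0.0155
[0.50914991 0.14630169 0.237694  ] [-1.79949690e+02  1.36676487e-02  9.95265504e+01] [-0.16491252  0.21788917 -1.83398689] [-0.03698331 -0.0157216  -0.01357958] [ 1.60359785e+01  2.38152917e+00  8.06008054e+00  9.57300866e+01
 -7.87604256e-03  6.50943761e+00]
[ 8.27977837e-04  4.93934122e-04 -6.31222605e-07] 0.1034495763252039
```

View pics/w5.png

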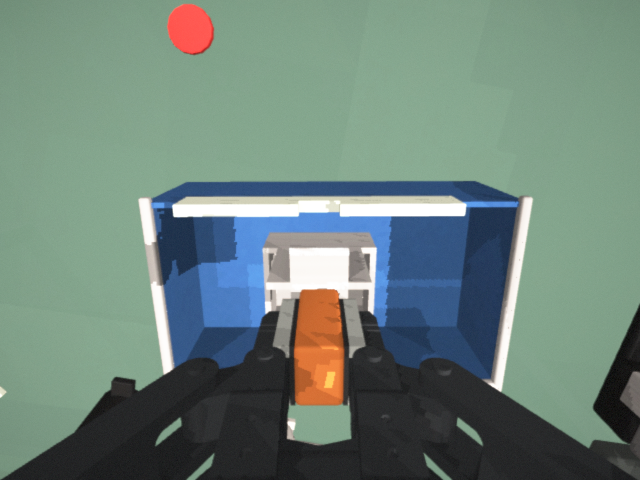

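```bash
python3 -m creep '[[0.0008,0.0005,0.01,0,0,-0.002,0],[0.0008,0.0005,0.02,0,0,-0.002,0],[0.0008,0.0005,0.03,0,0,-0.002,0],[0.0008,0.0005,0.035,0,0,-0.002,0],[0.0008,0.0005,0.035,0,0,-0.002,0],[0.0008,0.0005,0.035,0,0,-0.002,0],[0.0008,0.0005,0.035,0,0,-0.002,0]]'
python3 - <<'E'
from h import *
im,c,o=snap("wrist","w6");print(o['ee_pos'],o['tcp_rot'],o['wrist_force'])
cv2.imwrite('pics/w6c.png',cv2.resize(im[180:320,150:480],None,fx=2.4,fy=4,interpolation=cv2.INTER_NEAREST))
E
```

```text
time: 7.5
ee_pos: [0.5095, 0.1483, 0.2038]
tcp_rot: [180.0, -0.0, 99.8]
wrist_force: [-0.5, 0.4, -1.7]
opening: 0.0158
[0.50953064 0.14829112 0.20377639] [ 1.79956214e+02 -3.93918578e-03  9.97579157e+01] [-0.48714675  0.35271199 -1.70168311]
```

View pics/w6c.png

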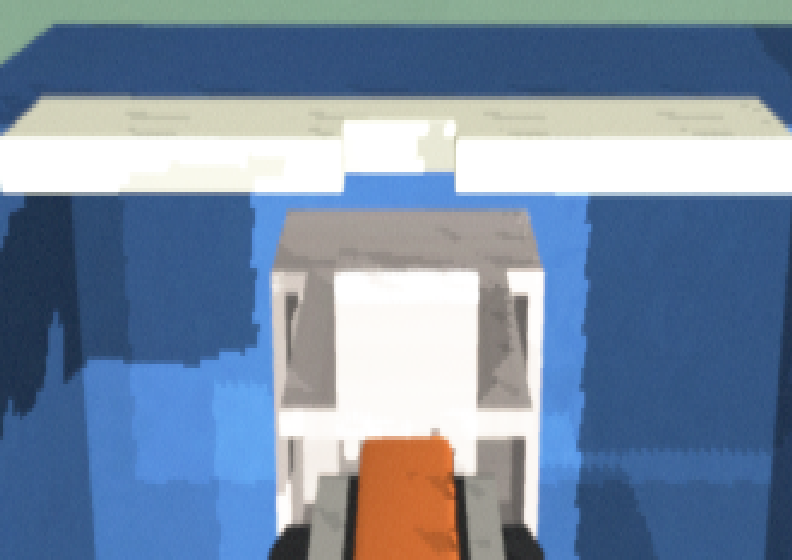

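```bash
cat > rel.py <<'E'
from h import *
p=optics.camera_params("wrist");M=np.array(p["mount"]);Mi=np.linalg.inv(M)
ct=(np.array(p["camera_matrix"]),Mi[:3,:3],Mi[:3,3])
E
python3 - <<'E'
from rel import *
im=cv2.imread('pics/w6.png')
z=.2038-.118
px=lambda a,b:(150+a/2.4-.5,180+b/4-.5)
for n,a,b in [('nl',344,165),('nr',456,165),('nlF',344,136),('nlN',344,193),('nrF',456,136),('nrN',456,193),('endLN',3,193),('endRN',790,193),('endLF',3,136),('endRF',790,136)]:
    print(n,(plane(ct,px(a,b),z)*1000).round(1))
E
```

```text
nl [-15.7 -19.8  85.8]
nr [ 12.4 -19.8  85.8]
nlF [-15.7 -24.3  85.8]
nlN [-15.8 -15.4  85.8]
nrF [ 12.3 -24.3  85.8]
nrN [ 12.5 -15.4  85.8]
endLN [-102.   -15.4   85.8]
endRN [ 96.9 -15.5  85.8]
endLF [-100.9  -24.2   85.8]
endRF [ 95.8 -24.4  85.8]
```

Image and pose agree that I'm about 1.1 mm too far along tool +x. I'll correct that and lower the lip to just above the rail.

```bash
python3 -m creep '[[-0.0011,-0.0004,0.01,0,0,0,0],[-0.0011,-0.0004,0.02,0,0,0,0],[-0.0011,-0.0004,0.03,0,0,0,0],[-0.0011,-0.0004,0.04,0,0,0,0],[-0.0011,-0.0004,0.048,0,0,0,0],[-0.0011,-0.0004,0.052,0,0,0,0],[-0.0011,-0.0004,0.052,0,0,0,0],[-0.0011,-0.0004,0.052,0,0,0,0]]'
python3 - <<'E'
from h import *
im,c,o=snap("wrist","w7");print(o['ee_pos'],o['tcp_rot'],o['wrist_force'])
cv2.imwrite('pics/w7c.png',cv2.resize(im[210:330,150:480],None,fx=2.4,fy=4,interpolation=cv2.INTER_NEAREST))
E
```

```text
time: 8.35
ee_pos: [0.5093, 0.1471, 0.1516]
tcp_rot: [180.0, -0.0, 99.8]
wrist_force: [0.1, -0.4, -1.5]
opening: 0.0157
[0.50925215 0.14707791 0.15155133] [ 1.79980546e+02 -7.58472853e-04  9.97516354e+01] [ 0.05706989 -0.36966421 -1.53906641]
```

View pics/w7c.png

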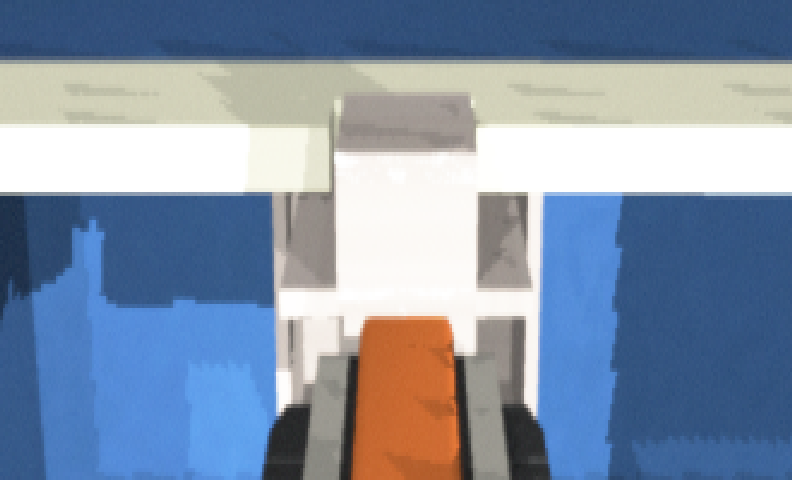

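Run:
```python
from rel import *
z=.1516-.118
px=lambda a,b:(150+a/2.4-.5,210+b/4-.5)
for n,a,b in [('F L',100,126),('N L',230,193),('F R',700,126),('N R',700,193),('notchL',331,170),('notchRfar',477,110)]:
    print(n,(plane(ct,px(a,b),z)*1000).round(1))
```

```text
F L [-60.5 -23.2  33.6]
N L [-35.3 -14.8  33.6]
F R [ 57.8 -23.3  33.6]
N R [ 58.6 -14.9  33.6]
notchL [-15.1 -17.8  33.6]
notchRfar [ 13.8 -25.3  33.6]
```

In tool axes the rail centre is at y = -19.05 mm (slot centre -19.35) and the notch centre at x ≈ -0.6 (bridge -0.5). That lines up, so I'll lower gently in stages.

```bash
python3 -m creep '[[0,0.0002,0.003,0,0,0,0],[0,0.0002,0.006,0,0,0,0],[0,0.0002,0.009,0,0,0,0],[0,0.0002,0.012,0,0,0,0],[0,0.0002,0.015,0,0,0,0],[0,0.0002,0.018,0,0,0,0],[0,0.0002,0.02,0,0,0,0],[0,0.0002,0.02,0,0,0,0]]'
python3 -m creep '[[0,0,0.001,0,0,0,0],[0,0,0.002,0,0,0,0],[0,0,0.003,0,0,0,0],[0,0,0.004,0,0,0,0],[0,0,0.004,0,0,0,0]]'
```

```text
time: 9.2
ee_pos: [0.5092, 0.147, 0.131]
tcp_rot: [-180.0, 0.0, 99.8]
wrist_force: [-0.4, 0.1, -0.7]
opening: 0.0157
time: 9.7
ee_pos: [0.5093, 0.1471, 0.1271]
tcp_rot: [-180.0, 0.0, 99.8]
wrist_force: [-0.4, -0.9, -3.3]
opening: 0.0156
```

```bash
python3 -m creep '[[0,0,0.001,0,0,0,0],[0,0,0.002,0,0,0,0],[0,0,0.003,0,0,0,0],[0,0,0.004,0,0,0,0],[0,0,0.005,0,0,0,0],[0,0,0.005,0,0,0,0]]'
python3 -m creep '[[0,0,0.001,0,0,0,0],[0,0,0.002,0,0,0,0],[0,0,0.003,0,0,0,0],[0,0,0.003,0,0,0,0]]'
```

```text
time: 10.3
ee_pos: [0.5093, 0.1471, 0.1221]
tcp_rot: [-180.0, -0.0, 99.7]
wrist_force: [-0.5, -0.4, -1.8]
opening: 0.0155
time: 10.7
ee_pos: [0.5093, 0.1471, 0.1191]
tcp_rot: [-180.0, 0.0, 99.7]
wrist_force: [0.1, -0.0, -2.4]
opening: 0.0153
```

```bash
python3 -m creep '[[0,0,0.0005,0,0,0,0],[0,0,0.001,0,0,0,0],[0,0,0.001,0,0,0,0]]'
python3 -m creep '[[0,0,0.0005,0,0,0,0],[0,0,0.0008,0,0,0,0],[0,0,0.0008,0,0,0,0]]'
```

```text
time: 11.0
ee_pos: [0.5093, 0.1471, 0.1182]
tcp_rot: [-180.0, 0.0, 99.7]
wrist_force: [-0.0, 1.0, -1.6]
opening: 0.0154
time: 11.3
ee_pos: [0.5093, 0.1471, 0.1174]
tcp_rot: [-180.0, -0.0, 99.8]
wrist_force: [-0.4, -0.0, -2.1]
opening: 0.0156
```

Run:
```python
from h import *
im,c,o=snap("wrist","w8");print(o['ee_pos'],o['wrist_force'],o['torque'])
im,_,_=snap("scene","s8");cv2.imwrite('pics/s8c.png',cv2.resize(im[80:225,325:460],None,fx=4,fy=4,interpolation=cv2.INTER_CUBIC))
```

```text
[0.50934342 0.14709167 0.11744301] [-0.43636488 -0.02664441 -2.1380338 ] [-0.03377459 -0.00685726 -0.00905056]
```

View pics/w8.png

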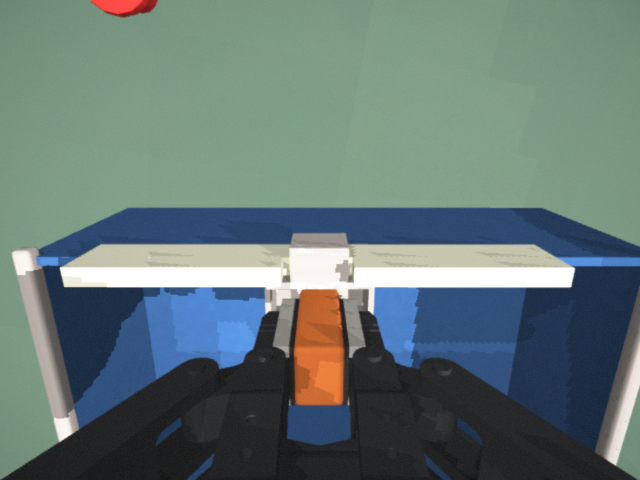

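The bridge is in the notch, with rail visible either side at columns 283–291 and 349–354. I'll feel for the notch floor in small steps.

```bash
python3 -m creep '[[0,0,0.0004,0,0,0,0],[0,0,0.0004,0,0,0,0]]'
python3 -m creep '[[0,0,0.0004,0,0,0,0],[0,0,0.0004,0,0,0,0]]'
```

```text
time: 11.6
ee_pos: [0.5094, 0.1471, 0.1174]
tcp_rot: [180.0, -0.0, 99.8]
wrist_force: [-0.6, 0.3, 0.8]
opening: 0.0154
time: 11.8
ee_pos: [0.5094, 0.1471, 0.1173]
tcp_rot: [180.0, -0.0, 99.8]
wrist_force: [-2.2, -0.3, 5.4]
opening: 0.0153
```

Contact felt: the vertical force rose from about -2 to +5 N, with the tongue at 0.106. I'll ease off and let go.

```bash
python3 -m creep '[[0,0,-0.0005,0,0,0,0],[0,0,-0.0006,0,0,0,0]]'
python3 -m creep '[[0,0,0,0,0,0,0.3],[0,0,0,0,0,0,0.5],[0,0,0,0,0,0,0.5],[0,0,0,0,0,0,0.5],[0,0,0,0,0,0,0.5]]' 20
python3 - <<'E'
from h import *
im,c,o=snap("wrist","w9");print(o['ee_pos'],o['wrist_force'],o['torque'],o['opening'])
E
```

```text
time: 12.0
ee_pos: [0.5094, 0.1471, 0.1174]
tcp_rot: [180.0, -0.0, 99.8]
wrist_force: [0.2, 0.0, 2.3]
opening: 0.0154
time: 12.5
ee_pos: [0.5094, 0.1471, 0.1172]
tcp_rot: [-180.0, -0.0, 99.8]
wrist_force: [-0.4, 0.1, 0.4]
opening: 0.0425
[0.50936493 0.14708793 0.11722707] [-0.44041781  0.09323233  0.37401044] [-0.00169164  0.01282376 -0.00028983] 0.04251516013569793
```

View pics/w9.png

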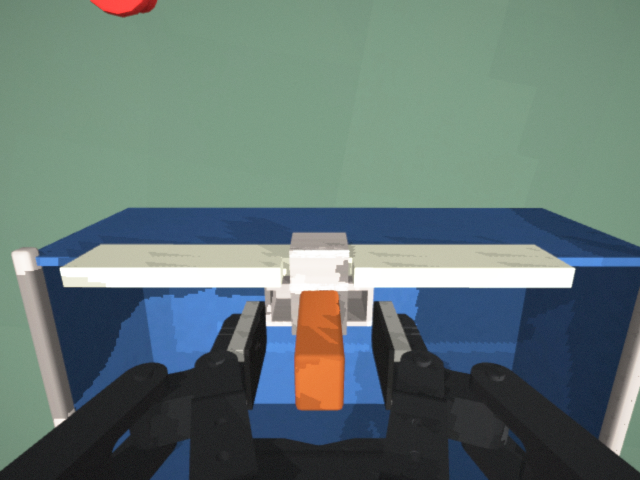

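The caddy is released and its bridge hasn't moved in the notch. I'll rise straight up and check.

```bash
python3 -m creep '[[0,0,-0.005,0,0,0,0.5],[0,0,-0.015,0,0,0,0.5],[0,0,-0.03,0,0,0,0.5],[0,0,-0.05,0,0,0,0.5],[0,0,-0.075,0,0,0,0.5],[0,0,-0.1,0,0,0,0.5],[0,0,-0.12,0,0,0,0.5],[0,0,-0.12,0,0,0,0.5]]'
python3 - <<'E'
from h import *
im,c,o=snap("wrist","w10");print(o['ee_pos'],o['wrist_force'])
s,cs,_=snap("scene","s10");t,ctp,_=snap("top","t10")
a=cv2.resize(im[150:330,200:440],(600,450),interpolation=cv2.INTER_CUBIC);cv2.imwrite('pics/w10c.png',a)
cv2.imwrite('pics/s10c.png',cv2.resize(s[60:240,300:480],(600,600),interpolation=cv2.INTER_CUBIC))
E
```

```text
time: 13.35
ee_pos: [0.5103, 0.1474, 0.2417]
tcp_rot: [179.7, -0.0, 99.8]
wrist_force: [0.2, 0.1, 0.7]
opening: 0.0427
[0.51031827 0.14737215 0.24167503] [0.21971756 0.06573019 0.67064118]
```

View pics/w10c.png

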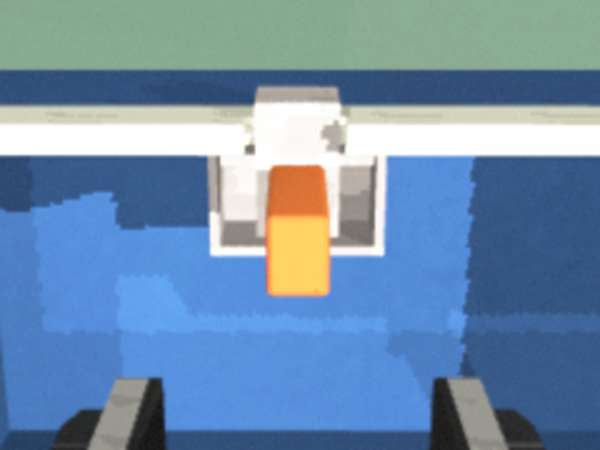

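View pics/s10c.png

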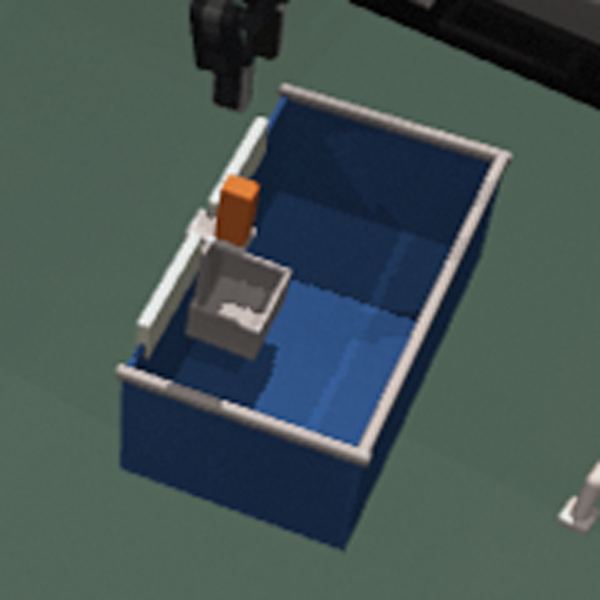

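Run:
```python
from h import *
im,c,o=snap("wrist","w11");t,ctp,_=snap("top","t11");s,cs,_=snap("scene","s11")
print(o['ee_pos'],o['qd'].round(2),o['wrist_force'])
a=cv2.imread('pics/w10.png');print('diff w10-w11',np.abs(a.astype(int)-im).max(2)[150:300,250:400].mean())
n=np.array([.4906,.1435]);e=np.array([np.cos(np.radians(9.63)),np.sin(np.radians(9.63))]);f=np.array([-e[1],e[0]])
for z,y in((.156,252.4),):
    G=plane(c,(319.2,y),z);print('grip top in rim frame x,y',(G[:2]-n)@e,(G[:2]-n)@f)
B=[]
for m in(im,s):
    k,l,st,ce=cv2.connectedComponentsWithStats(orange(m));B.append([(ce[i].round(1),st[i,4]) for i in range(1,k) if st[i,4]>40])
g=min(B[1],key=lambda v:np.linalg.norm(v[0]-proj(cs,[.509,.147,.135])));print('scene',g)
k,l,st,ce=cv2.connectedComponentsWithStats(orange(t));T=[ce[i] for i in range(1,k) if st[i,4]>40];print('top',[x.round(1) for x in T])
u=min(T,key=lambda v:np.linalg.norm(v-proj(ctp,[.509,.147,.135])))
print('tri grip',tri(ctp,u,cs,g[0]))
d=np.abs(cv2.imread('pics/top0.png').astype(int)-t).max(2)>40
k,l,st,ce=cv2.connectedComponentsWithStats(d.astype(np.uint8));print([st[i].tolist() for i in range(1,k) if st[i,4]>25])
```

```text
[0.5093618  0.14708861 0.23735113] [ 0.02  0.2  -1.23 -0.16 -0.01 -0.02] [0.24020393 0.18151349 0.33443975]
diff w10-w11 19.263644444444445
grip top in rim frame x,y 0.017951724627048932 0.0005686518293943305
scene (array([370.4, 122.4]), np.int32(190))
top [array([416.8, 140.5]), array([424.2, 201.8]), array([478.2, 234.2])]
tri grip [ 0.63786865 -0.20989975  0.51431621]
[[0, 181, 138, 299, 25388], [394, 187, 40, 36, 560], [59, 188, 195, 112, 8386], [342, 213, 28, 36, 514], [447, 239, 10, 13, 41], [457, 239, 6, 9, 27], [184, 281, 12, 4, 30], [0, 299, 9, 7, 52], [246, 325, 17, 17, 230], [282, 468, 7, 7, 26]]
```

Run:
```python
from h import *
a=cv2.imread('pics/top0.png');b=cv2.imread('pics/t11.png')
cv2.imwrite('pics/cmp.png',np.vstack([cv2.resize(x[120:350,225:515],None,fx=2.5,fy=1.25) for x in(a,b)]))
def red(im):
    h=cv2.cvtColor(im,cv2.COLOR_BGR2HSV);m=cv2.inRange(h,(0,150,40),(6,255,255))[300:360,230:290];ys,xs=np.nonzero(m);return xs.mean()+230,ys.mean()+300,len(xs)
print(red(a),red(b))
```

```text
(np.float64(254.69607843137254), np.float64(332.843137254902), 204) (np.float64(254.57079646017698), np.float64(332.98230088495575), 226)
```

View pics/cmp.png

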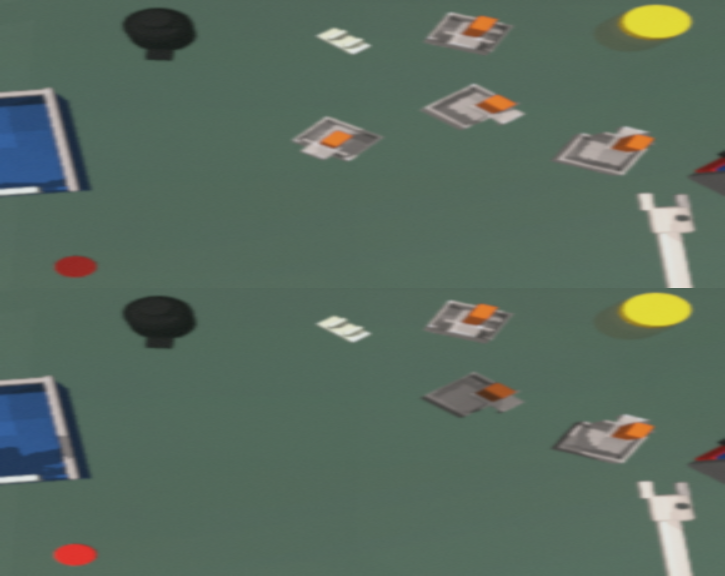

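View pics/t11.png

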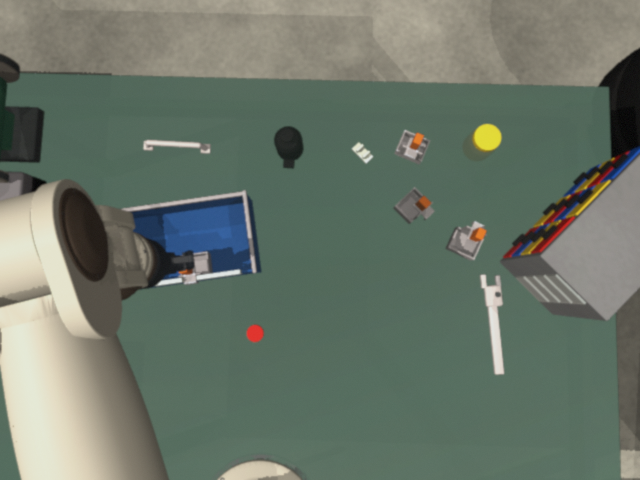

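Nothing else moved: the differences in the top view are only light and shadow, with the stopper at (255,333) before and after. The top-view triangulation above isn't valid, because the arm hides the hung grip and it matched another caddy. I'll check the grip from the scene and wrist views instead, and check that it's at rest.

Run:
```python
from h import *
im,c,o=snap("wrist","w12");im2,_,_=snap("wrist","w13")
print(o['ee_pos'],o['wrist_force'],'rest diff',np.abs(im.astype(int)-im2).max(2)[150:300,250:400].mean())
k,l,st,ce=cv2.connectedComponentsWithStats(orange(im));print([(st[i].tolist()) for i in range(1,k) if st[i,4]>100])
cs=cam("scene");print('scene expected grip',proj(cs,[.4906+.0187,.1435+.0032,.133]),'seen 370.4,122.4')
m=cv2.inRange(cv2.cvtColor(im,cv2.COLOR_BGR2HSV),(4,120,190),(25,255,255))[200:300,280:360]
ys,xs=np.nonzero(m);u=(280+(xs.min()+xs.max())/2,200+(ys.min()+ys.max())/2)
G=plane(c,u,.156);W=tri(c,u,cs,(370.4,122.4));n=np.array([.4906,.1435]);e=np.array([np.cos(np.radians(9.63)),np.sin(np.radians(9.63))])
print(u,ys.min()+200,ys.max()+200,'top face x',(G[:2]-n)@e)
print(proj(c,[*(n+.019*e),.156]))
```

```text
[0.50901524 0.14699073 0.23652176] [ 0.0037381   0.56299754 -0.38151847] rest diff 2.240311111111111
[[307, 221, 25, 52, 555]]
scene expected grip [369.09504646 121.64536789] seen 370.4,122.4
(np.float64(319.0), np.float64(247.0)) 221 273 top face x 0.013753680796908292
[318.33732945 255.22720881]
```

Run:
```python
from h import *
c=cam("wrist",dict(ee_pos=[0.50901524,0.14699073,0.23652176],tcp_rot=[180,0,99.75]))
n=np.array([.4906,.1435]);e=np.array([np.cos(np.radians(9.63)),np.sin(np.radians(9.63))])
print('far top edge x in rim frame (30 if level)',(plane(c,(319,273.5),.156)[:2]-n)@e)
bot.job_done();print(bot.get_obs()['time'])
```

```text
far top edge x in rim frame (30 if level) 0.0310226576133148
the job is handed in; nothing more can be done
the job is handed in; nothing more can be done
```

The caddy is hanging in the rail's notch with its pan inside the tub, released, and the job is handed in (no verdict is reported back). The last clock reading I printed was 13.35 s, and only a few camera calls followed.

**What I did:**
- **Pick:** I took the orange-gripped caddy nearest the base, 0.624 m away; the other three were 0.727 m or more. It was gripped at 40 N.
- **Notch:** I found the notch with the wrist camera and lowered straight into it, so no sliding along the rail was needed.
- **Seating:** I felt the notch floor in 0.4 mm steps. The wrist's vertical force changed by only about 7 N (-2 to +5 N), with the bridge about 12 mm below the rail's top.
- **Release:** I eased off, opened the fingers and rose 120 mm clear.

**Last checks:**
- **Level:** the grip's far top edge is 31 mm from the rail's centre line, against 30 mm if perfectly level.
- **Position:** the scene view puts the grip 1.5 pixels from where it should be.
- **At rest:** two successive wrist pictures were nearly the same, and the wrist force was close to zero.
- **Other things:** the before and after top views show nothing else moved, only light and shadow changes.

**Checks that failed:**
- The top-view triangulation of the hung grip was no use, because the arm hid it and another caddy was matched.
- One automatic wrist-view measure read 14 mm where 19 mm was expected. It took in the grip's front face as well as its top, so I relied on the far-edge measure instead.

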